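# Set a fence square to the locating pin on a shelf panel

## Task

A divider is to be marked out on the blue shelf panel. Stand the square flat on the table in front of the panel with its blade reaching over it, a little clear of the brass pin on its right-hand side, and press the stock lightly flush against the panel's front edge; then, keeping it lightly pressed there, slide it to the left until the blade bears against the brass pin. Do not force it, let go and leave it flush with the edge and touching the pin, and leave the other things on the table where they are.

Things in the scene. Friction and masses are not known exactly. Their poses are not given: they have to be found in the camera images.
- square: Loose fence square, about 0.32 kg: aluminium stock, black grip rib on top, dark steel blade. Origin: on its underside, below the middle of the stock's flat front face; x points along the blade away from the stock, y left of that, z up. Behind the face (x = 0) a flat foot, 8 mm high, reaches back to x = -50 mm, 100 mm wide. It stands flat on the table by itself; hard, slides on the table
- square_grip (a point): Middle of the top of the square's black rib, in the square's frame (-28, 0, 49) mm. The rib is 14 mm thick in x, 60 mm long in y, and stands on the foot (z 8 to 49 mm)
- blade_tip (a point): Middle of the blade's far end, on its top: (110, 0, 20) mm in the square's frame. The blade is 26 mm wide (y -13 to +13), level, underside at z = 16 mm, so it passes 2 mm above the 14 mm panel when the foot is on the table
- face_left (a point): Point on the stock's front face, in the square's frame (0, +45, 7) mm. The face is an upright plane, 100 mm long (y -50 to +50) and 22 mm high from the table
- face_right (a point): Point on the stock's front face, in the square's frame (0, -45, 7) mm
- panel: Blue plastic shelf panel screwed down to the table, does not move: 100 mm (x) by 260 mm (y), 14 mm thick, with a dark slot along y at x = +15 mm. Origin: centre of its underside; x points away from the robot, y along its length to the left, z up. Its front edge, toward the robot, is the upright face at x = -50 mm
- panel_edge (a point): Middle of the panel's front edge face, in the panel's frame (-50, 0, 7) mm, same axes as the panel
- pin_brass: Brass (yellow metal) locating pin, fixed upright in the panel's slot at x = +15 mm of the panel, 12 mm diameter, 26 mm high above the panel. Origin: centre of its foot, on the panel's top. Its place along the slot varies, from -45 to +65 mm in the panel's y
- pin_black: Black locating pin of the same size, in the same slot, fixed, 70 to 110 mm from the brass one, to its left or right. Not the one to use
- tape_roll: Green roll of tape lying flat, 76 mm across, 19 mm high. Loose bystander; origin at the centre of its underside
- petri: Pink petri dish, 60 mm across, 15 mm high. Loose bystander; origin at the centre of its underside
- beaker: Small clear plastic beaker, 56 mm across, 69 mm high. Loose bystander; origin at the centre of its underside
- bottle_amber: Amber bottle with black cap, 50 mm across, 89 mm high. Loose bystander; origin at the centre of its underside
- timer: White bench timer lying on its back, 66 x 66 x 19 mm. Loose bystander; origin at the centre of its underside
- marker: White marker pen with red cap, lying along y, 133 mm long, 16 mm thick. Loose bystander; origin at the centre of its underside

How it is judged (in metres and radians):
On the way, in this order (a step that is already met when the one before it is completed fails the run):
1. stock pressed flush against the panel's front edge (over 1 N, both ends within 2 mm), square level on the table (within 5 mm and 0.03 rad), blade right of the brass pin, not yet touching it (x of face_left in the frame of panel_edge between -0.002 and 0.002 m and x of face_right in the frame of panel_edge between -0.002 and 0.002 m and angle between square's own z axis and vertical below 0.03 rad and height (world z) of square below 0.005 m and contact force between square and panel above 1 N and y of pin_brass in the frame of square above 0.0195 m and x of pin_brass in the frame of square above 0 m and contact force between square and pin_brass below 0.2 N), for 0.1 s.
2. with the stock still pressed flush against the edge (over 0.5 N), the blade bears against the brass pin (over 1 N) (x of face_left in the frame of panel_edge between -0.002 and 0.002 m and x of face_right in the frame of panel_edge between -0.002 and 0.002 m and angle between square's own z axis and vertical below 0.03 rad and height (world z) of square below 0.005 m and y of pin_brass in the frame of square between 0.016 and 0.021 m and contact force between square and panel above 0.5 N and contact force between square and pin_brass above 1 N), for 0.1 s.
At the end, for the whole second after the job is handed in: The square stands flat and still on the table (within 3 mm and 0.03 rad), both ends of its stock's front face within 2 mm of the panel's front edge, and its blade's left side within 2 mm of the brass pin (x of face_left in the frame of panel_edge between -0.002 and 0.002 m and x of face_right in the frame of panel_edge between -0.002 and 0.002 m and angle between square's own z axis and vertical below 0.03 rad and y of pin_brass in the frame of square between 0.016 and 0.021 m and height (world z) of square below 0.003 m and linear speed of square below 0.01 m/s); the robot touches nothing.
It fails at once if the square is forced against the panel or a pin with more than 40 N (contact force between square and panel above 40 N or contact force between square and pin_brass above 40 N or contact force between square and pin_black above 40 N).
It fails at once if a bystander is shifted by more than 20 mm (distance of any of tape_roll, petri, beaker, bottle_amber, timer, marker from where it was at the start of the episode above 0.02 m).
It also fails if it takes over 67 s, if anything falls off the work surface, if the arm or the gripper's body presses on something with over 40 N, if the wrist force passes 120 N, or if a joint passes its speed limit or range.

## Robot

A 6-joint arm with a two-finger parallel gripper is mounted at the origin on a cart in front of the work surface, level with it; the furniture and walls round the work are solid. World frame = base frame: x ahead of the robot, y to its left, z up, the work surface at z = 0. Lengths are in mm, angles in rad, forces in N, time in s.
With the tool pointing down it reaches from about 325 to 775 mm from the base axis. Payload 9.3 kg.
Tool frame: the origin (TCP) lies midway between the tips of the shut fingers; the grasp point (between the pads) lies 19 mm behind it; z points along the fingers, y is the line along which they close (so a half turn about z gives the same grasp; the last joint's range is limited). The gripper opens to 85 mm and grips with 20 to 120 N. Pads are 22 mm wide; open, the fingers measure 114 mm over their backs; the gripper's body (76 mm by 85 mm) begins 54 mm behind the grasp point. The pads swing forward as they close: fully open they stand 13 mm farther back than shut.
Start: joints at [-1.43, 0.259, 0.021, 1.334, 0, 1.418], TCP at [159.268, -526.432, 231.279] pointing down, gripper open.
Joint ranges: [-3.04, 3.04], [-0.91, 1.82], [-1.04, 1.36], [-1.92, 1.95], [-1.52, 1.45], [-3.14, 3.14]. Speed limits (rad/s): [2.22, 2.22, 2.79, 3.14, 3.14, 3.14].

## Interface

Orientations are given as [roll, pitch, yaw] about the fixed x, y, z axes, in that order (R = Rz(yaw) Ry(pitch) Rx(roll)).
In Python, from cell import env gives the robot as it stands. The module is installed in compiled form; this text tells all that it offers. Calls block until the motion is done:
- env.movep(position, orientation): joint-space move of the TCP to a pose.
- env.move_linear(position, ori=None, speed=150): straight line of the TCP; ori=None keeps the orientation; speed is the mean speed in mm/s.
- env.movej(angles): joint-space move.
- env.open() and env.close(): open the fingers fully, or close them until they stop; the grip force is fixed at half the most.
- env.sleep(seconds).
- env.inverse_kinematics(position, orientation): joint angles nearest the present ones, or None.
- env.get_state(): the state.
- env.capture(name): name is "scene" or "top"; returns the picture (480x640x3 uint8, red, green, blue); there is no depth.
- env.calibration(name): a dict with "vfov" (degrees; the focal length in pixels is half the picture's height over the tangent of half this angle, whatever the lens; pixels are square), "cx", "cy" (the principal point, pixels), "D" ([k1, k2, p1, p2, k3] as OpenCV has them; the pictures are not rectified), "extrinsics" (4x4, takes a point from camera to world coordinates). Camera axes: x right, y down, z forward; pixel columns grow to the right and rows downward; lengths in mm; the calibration is good to about 2 mm. A picture is of the moment at which its call begins. calibration takes no time and is no camera call.
A pose or a line that the arm cannot do raises env.MotionError and nothing moves.
- env.hand_in(): hands the job in; it is judged then, once.
The state is a dict: "t": time; "q": joint angles; "dq": joint speeds; "joint_efforts": joint torques, N m; "tool_pos": TCP position; "orientation": TCP orientation; "ft_force": force on the tool from outside, world axes, zero at the start; "moment": the same for the moment, N m; "grip_width": finger opening in mm; "gripper_force": force on a finger pad.
Only numpy, scipy, OpenCV 4.12 (cv2) and the standard library are available. Lean on these libraries where they do the work, as an engineer would, in place of code of your own. Each camera call takes 0.05 s, during which the arm holds its last target. There are 200 camera calls.

## Working session

There is one attempt and no reset: what is moved stays moved. The work goes in short steps, each a Python script; the robot and the scene stay as the last script left them, time stands still between calls to the robot, and variables do not carry over. Pictures are saved under pics/ and viewed, at most 10 in all, crops included, and the job is handed in when it is done.

```bash
mkdir -p pics
python3 - <<'E'
from cell import env
import cv2,numpy as np
for n in("scene","top"):
    cv2.imwrite(f"pics/{n}0.png",env.capture(n)[:,:,::-1])
    c=env.calibration(n);print(n,c["vfov"],c["cx"],c["cy"],c["D"]);print(np.round(c["extrinsics"],3).tolist())
s=env.get_state();print(s["t"],s["tool_pos"],s["orientation"],s["ft_force"],s["grip_width"])
E
```

```text
scene 44.84445628665183 333.2458540399724 236.22318931624505 [-0.15935922  0.          0.          0.          0.        ]
[[-0.89, -0.316, 0.329, -2.731], [-0.456, 0.642, -0.617, 1121.71], [-0.016, -0.699, -0.715, 1215.494], [0.0, 0.0, 0.0, 1.0]]
top 55.13947789496505 312.01255368219864 228.077551845007 [-0.04955248  0.          0.          0.          0.        ]
[[0.004, -0.987, 0.164, 378.088], [-1.0, -0.003, 0.005, 143.701], [-0.005, -0.164, -0.987, 1041.458], [0.0, 0.0, 0.0, 1.0]]
0.1 [ 159.22366875 -526.17966369  230.72894154] [-3.14040257e+00 -1.78727226e-04  2.93781969e-01] [ 0.41642172  0.18630766 -0.24702293] 85.37700567392926
```

View pics/scene0.png

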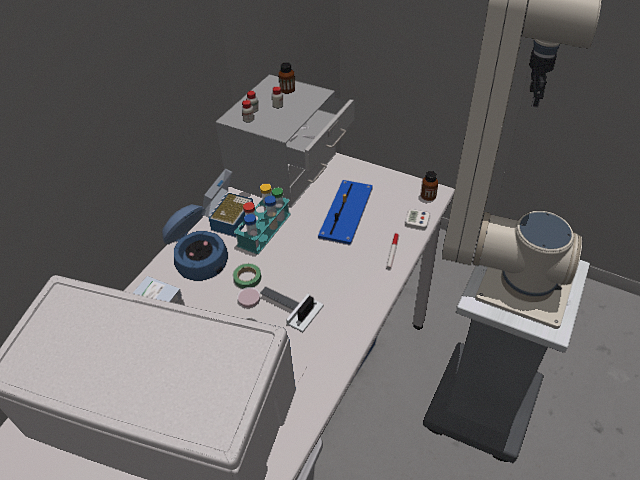

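View pics/top0.png

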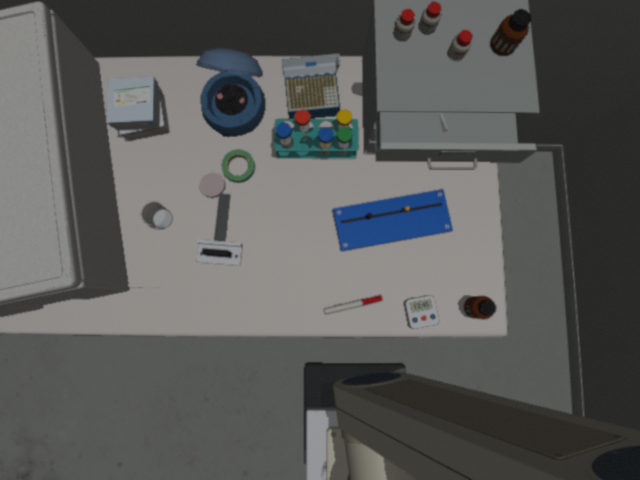

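The top view shows the square at about (220,250) with its rib at (216,253), and its blade pointing up to (223,197). The panel is centred at (393,219). The brass pin is at (407,209), with the black pin to its left at (369,216).

```bash
cat > h.py <<'E'
import cv2,numpy as np
from cell import env
def cal(n):
    c=env.calibration(n);f=240/np.tan(np.radians(c["vfov"]/2))
    return np.array([[f,0,c["cx"]],[0,f,c["cy"]],[0,0,1]]),np.array(c["D"]),np.array(c["extrinsics"])
def ray(n,p):
    K,D,E=cal(n);u=cv2.undistortPoints(np.float64(p).reshape(-1,1,2),K,D).reshape(-1,2)
    return E[:3,3],np.c_[u,np.ones(len(u))]@E[:3,:3].T
def plane(n,p,z):
    o,d=ray(n,p);return (o+d*((z-o[2])/d[:,2])[:,None])[:,:2]
def tri(p1,p2):
    (o1,d1),(o2,d2)=ray("scene",[p1]),ray("top",[p2]);d1,d2=d1[0],d2[0]
    s=np.linalg.lstsq(np.c_[d1,-d2],o2-o1,rcond=None)[0];a,b=o1+s[0]*d1,o2+s[1]*d2
    return (a+b)/2,np.linalg.norm(a-b)
E
python3 - <<'E'
from h import *
def big(m,box):
    x0,y0,x1,y1=box;k=np.zeros(m.shape,np.uint8);k[y0:y1,x0:x1]=m[y0:y1,x0:x1]*255
    cs,_=cv2.findContours(k,0,1);return max(cs,key=cv2.contourArea)
I=cv2.imread("pics/top0.png");H=cv2.cvtColor(I,cv2.COLOR_BGR2HSV);h,s,v=cv2.split(H)
c=big((h>105)&(h<130)&(s>180)&(v>60),(320,180,470,260))
P=plane("top",c.reshape(-1,2),14);r=cv2.minAreaRect(np.float32(P));print("panel",r);print(cv2.boxPoints(r))
c=big(v<60,(195,238,245,268));r=cv2.minAreaRect(np.float32(plane("top",c.reshape(-1,2),49)));print("rib",r)
c=big((v<120),(205,190,240,240));r=cv2.minAreaRect(np.float32(plane("top",c.reshape(-1,2),20)));print("blade",r)
c=big((v>120)&(s<25)&(v<256),(190,236,250,270));print("v stock",v[245,200],v[262,200],v[275,200],s[245,200],s[275,200])
a=cv2.resize(I[175:275,190:250],None,fx=5,fy=5,interpolation=2);b=cv2.resize(I[180:260,330:460],None,fx=3.8,fy=3.8,interpolation=2)
o=np.zeros((500,800,3),np.uint8);o[:,:300]=a;o[:b.shape[0],305:305+b.shape[1]]=b[:,:495]
J=cv2.imread("pics/scene0.png");cv2.imwrite("pics/c1.png",o)
a=cv2.resize(J[270:340,250:340],None,fx=4.4,fy=4.4,interpolation=2);b=cv2.resize(J[170:250,310:380],None,fx=5.5,fy=5.5,interpolation=2)
o=np.zeros((450,800,3),np.uint8);o[:a.shape[0],:a.shape[1]]=a;o[:b.shape[0],405:405+b.shape[1]]=b;cv2.imwrite("pics/c2.png",o)
E
```

```text
panel ((569.0657958984375, -33.38542175292969), (93.76419067382812, 253.83155822753906), 10.469282150268555)
[[ 499.90253   82.89866]
 [ 546.0258  -166.70724]
 [ 638.22906 -149.6695 ]
 [ 592.1058    99.9364 ]]
rib ((488.0386047363281, 357.34710693359375), (62.03462600708008, 12.498359680175781), 85.50948333740234)
blade ((577.8658447265625, 354.4364318847656), (113.22391510009766, 55.8766975402832), 13.668105125427246)
v stock 149 140 146 9 14
```

View pics/c1.png

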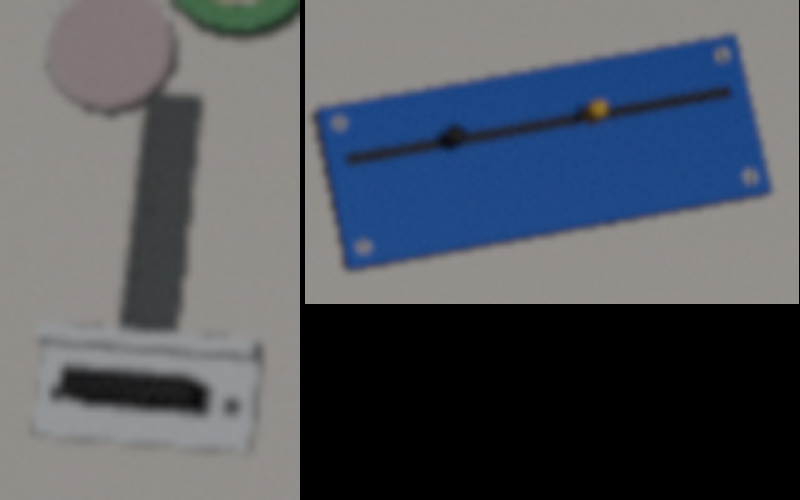

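View pics/c2.png

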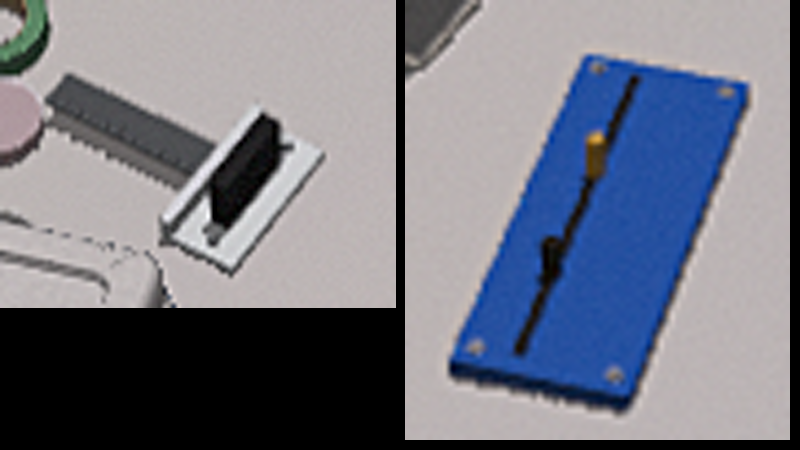

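Run:
```python
from h import *
b,e=tri((344.9,195.1),(407.1,208.4));print("brass top",b,e)
print("black", tri((310+(550-405)/5.5,170+240/5.5),(368.9,215.5)))
a=0.1827;R=np.array([[np.cos(a),-np.sin(a)],[np.sin(a),np.cos(a)]]);o=np.array([569.07,-33.39])
for p in((407.1,208.4),(368.9,215.5)): print("pin in panel (top)",R.T@(plane("top",[p],40)[0]-o))
print("stock front mid", plane("top",[(220,240.8)],21), "blade tip", plane("top",[(190+176/5,175+95/5)],20))
y=-0.085;print("rib->face pred",np.array([488,357.3])+28*np.array([np.cos(y),np.sin(y)]),"tip",np.array([488,357.3])+138*np.array([np.cos(y),np.sin(y)]))
print(env.inverse_kinematics([488,357,120],[np.pi,0,np.pi/2+y]),env.inverse_kinematics([488,357,120],[np.pi,0,-np.pi/2+y]))
```

```text
brass top [587.38655683 -63.223447    40.10182781] 3.699135681591005
black (array([571.64366647,  22.78382829,  41.98312804]), np.float64(1.6106343273285075))
pin in panel (top) [ 14.45865599 -32.44686402]
pin in panel (top) [13.87829862 54.57821295]
stock front mid [[517.70884158 355.645398  ]] blade tip [[625.88328072 347.89888317]]
rib->face pred [515.89891089 354.92286488] tip [625.50177508 345.58411977]
[ 0.49288518  0.4012044  -0.05549086  1.11410106  0.          2.14868151] [ 0.49288518  0.4012044  -0.05549086  1.11410106  0.         -0.99291115]
```

Run:
```python
from h import *
pi=np.pi;o=[pi,0,pi/2-0.085]
env.movep([489,356.5,140],o)
env.move_linear([489,356.5,26],None,120)
s=env.get_state();print(s["t"],s["tool_pos"],s["ft_force"])
env.close();s=env.get_state();print(s["t"],s["grip_width"],s["gripper_force"],s["ft_force"],s["moment"])
env.move_linear([489,356.5,36],None,50);s=env.get_state();print(s["t"],s["tool_pos"],s["grip_width"],s["ft_force"],s["moment"])
cv2.imwrite("pics/g.png",env.capture("top")[130:300,130:300,::-1].repeat(3,0).repeat(3,1))
```

```text
4.5083 [489.39604411 356.72700863  26.69556458] [0.8788063  0.10037193 0.85463483]
5.1583 12.75351956363157 59.35920059680939 [ 0.97542418 -0.62359686  2.40444791] [-0.08058196 -0.06811573 -0.00485359]
5.5083 [489.00769604 356.54959807  36.19048735] 12.553632246784796 [-0.20252643 -0.62101578 -3.57441223] [-0.03819434  0.04879867  0.04335837]
```

View pics/g.png

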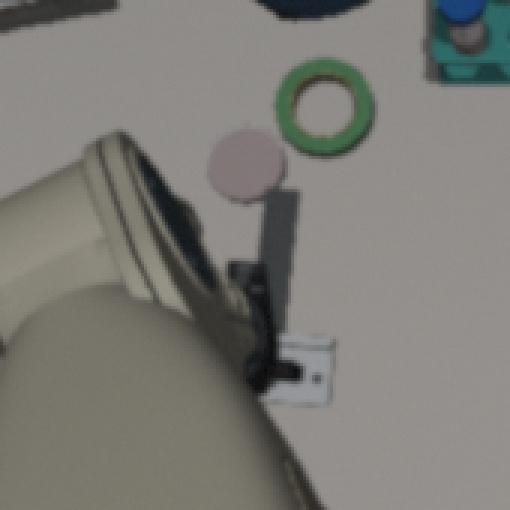

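The rib is gripped: the square lifts level, its weight shows on the wrist, and the petri dish hasn't moved. Next I carry it over the pins to the front of the panel.

```bash
cat >> h.py <<'E'
A=0.1827;O=np.array([569.07,-33.39])
def W(px,py,a=A):
    return O+np.array([np.cos(A)*px-np.sin(A)*py,np.sin(A)*px+np.cos(A)*py])
def ori(a): return [np.pi,0,np.pi/2+a]
def F(n=5):
    f=[];m=[]
    for _ in range(n):
        env.sleep(0.03);s=env.get_state();f.append(s["ft_force"]);m.append(s["moment"])
    f=np.mean(f,0);c,s_=np.cos(A),np.sin(A)
    return np.array([c*f[0]+s_*f[1],-s_*f[0]+c*f[1],f[2],np.mean(m,0)[2]]),s
def go(px,py,z,a=A,sp=30): env.move_linear([*W(px,py),z],ori(a),sp)
E
python3 - <<'E'
from h import *
env.move_linear([489,356.5,110],None,150)
env.move_linear([*W(-95,-64.4),110],ori(A),220)
go(-88,-64.4,32,sp=80)
f,s=F(10);print(s["t"],s["tool_pos"],f,s["grip_width"],s["orientation"])
for z in np.arange(28,24,-.4):
    go(-88,-64.4,z,sp=10);f,s=F(4);print(round(z,1),s["tool_pos"][2],f)
    if f[2]>1: break
cv2.imwrite("pics/p.png",cv2.resize(env.capture("scene")[150:270,290:410,::-1],None,fx=5,fy=5,interpolation=2))
print(s["t"])
E
```

```text
9.95 [ 494.32093374 -112.74243768   32.2176033 ] [-1.99929007e-02  8.04329137e-04 -3.28695459e+00 -5.31924705e-03] 13.012342631453434 [3.14123211e+00 1.84983936e-04 1.75345633e+00]
28.0 28.050106283778916 [ 0.08286512 -0.07461306 -3.05041332 -0.00655281]
27.6 27.610864880593102 [-0.14004113 -0.29889875 -3.48746021  0.00422093]
27.2 27.18700419680568 [ 4.71428521e-02  3.52097190e-01 -3.33795223e+00 -3.00410044e-03]
26.8 26.77129598700628 [-0.13120925  0.12246943 -3.44159745  0.00769274]
26.4 26.40713739964821 [ 0.17109562 -0.10617027 -3.26183826  0.00570751]
26.0 26.22410307123861 [-1.22172925  0.55975047  2.64478954  0.02656259]
12.55
```

View pics/p.png

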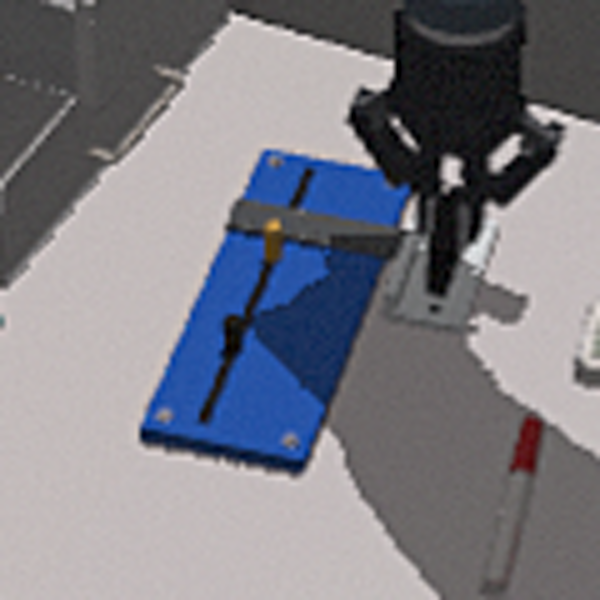

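The square is on the table with the blade over the panel, to the right of the brass pin (at about (272,225) in this crop). Next I move forward until the stock contacts the edge, then square up using the moment.

Run:
```python
from h import *
Z=26.3;go(-88,-64.4,Z,sp=10);f0,s=F(6);print("f0",f0)
x=-83.;go(x,-64.4,Z)
while x<-72:
    f,s=F(3)
    if f[0]-f0[0]<-2: break
    x+=.4;go(x,-64.4,Z,sp=15)
print(x,f,s["t"])
a=A
for i in range(8):
    f,s=F(6);d=f-f0;arm=d[3]/max(-d[0],.5);print(i,round(x,2),round(a,4),d.round(3),"arm mm",arm*1e3,s["t"])
    if d[0]<-14: x-=.15
    elif d[0]>-5: x+=.15
    elif abs(arm)<.012: break
    if abs(arm)>.012 and d[0]<-1.5: a+=.003*np.sign(arm)*(2 if abs(arm)>.03 else 1)
    go(x,-64.4,Z,a,sp=10)
print(s["tool_pos"],s["orientation"])
```

```text
f0 [-0.46716263  0.02074792 -1.0337482  -0.00105122]
-77.39999999999992 [-5.17142899 -0.38805829  0.97781776 -0.1285427 ] 18.3667
0 -77.4 0.1827 [-4.666  0.579  1.732 -0.092] arm mm -19.636403855635024 18.5667
1 -77.25 0.1797 [-5.086 -0.259  1.99  -0.035] arm mm -6.846569893055454 19.0167
[ 504.16078947 -110.78641253   26.28794232] [-3.14039490e+00 -2.94167569e-05  1.75038946e+00]
```

Run:
```python
from h import *
f0=np.array([-.467,.02,-1.03,-.001]);Z=26.3;x=-77.25;y=-64.4;a=.1797
while y<-40:
    f,s=F(3);d=f-f0;print(round(y,2),round(x,2),d.round(2),round(s["t"],2))
    if d[3]<-.2 and d[1]<-2.5: break
    if d[0]>-3.5: x+=.1
    if d[0]<-8: x-=.1
    near=d[3]<-.13 or y>-54
    y+=.3 if near else .7
    go(x,y,Z,a,sp=15)
f,s=F(8);print((f-f0).round(3),s["t"],s["tool_pos"],s["orientation"])
```

```text
-64.4 -77.25 [-5.04 -0.05  2.28 -0.01] 19.12
-63.7 -77.25 [-5.7  -3.13  1.27  0.01] 19.47
-63.0 -77.25 [-6.68 -5.44  1.56  0.04] 19.82
-62.3 -77.25 [-6.84 -6.54  1.6   0.02] 20.17
-61.6 -77.25 [-6.62 -6.34  2.01  0.03] 20.52
-60.9 -77.25 [-7.1  -6.62  1.39  0.03] 20.87
-60.2 -77.25 [-6.87 -6.44  1.6   0.01] 21.22
-59.5 -77.25 [-6.77 -6.47  1.88  0.02] 21.57
-58.8 -77.25 [-6.4  -6.59  1.57  0.03] 21.92
-58.1 -77.25 [-6.77 -6.18  1.62  0.03] 22.27
-57.4 -77.25 [-6.97 -6.17  1.93  0.  ] 22.62
-56.7 -77.25 [-6.18 -6.97  1.56  0.03] 22.97
-56.0 -77.25 [-6.53 -6.27  1.53  0.06] 23.32
-55.3 -77.25 [-6.57 -6.78  2.04  0.05] 23.67
-54.6 -77.25 [-6.16 -6.38  1.76  0.03] 24.02
-53.9 -77.25 [-7.67 -7.74  1.82  0.02] 24.37
-53.6 -77.25 [-7.65 -8.31  2.17  0.01] 24.72
-53.3 -77.25 [-7.19 -9.49  2.01 -0.03] 25.07
-53.0 -77.25 [ -8.28 -11.01   2.44  -0.05] 25.42
-52.7 -77.35 [ -7.51 -10.99   2.35  -0.05] 25.77
-52.4 -77.35 [ -8.17 -12.61   2.22  -0.14] 26.12
-52.1 -77.45 [ -8.15 -12.52   2.63  -0.19] 26.47
-51.8 -77.55 [ -7.89 -13.66   2.35  -0.17] 26.82
-51.5 -77.55 [ -8.34 -14.84   2.32  -0.24] 27.17
[ -8.605 -15.047   1.957  -0.22 ] 27.4333 [ 502.25075469 -101.25798008   26.8289899 ] [-3.14025141  0.00637221  1.74816371]
```

The blade is bearing on the pin at about 8 N and the stock is still pressed on the edge at about 8 N. I'll relax the load gently, then release.

Run:
```python
from h import *
f0=np.array([-.467,.02,-1.03,-.001]);Z=26.3;x=-77.55;y=-51.5;a=.1797
for i in range(14):
    f,s=F(3);d=f-f0;print(round(y,2),round(x,2),d.round(2),s["tool_pos"].round(2),round(s["t"],2))
    if d[1]>-2.5 and d[0]>-3: break
    if d[1]<-2.5: y-=.4
    if d[0]<-3: x-=.08
    go(x,y,Z,a,sp=10)
env.open();f,s=F(3);print(f,s["tool_pos"],s["grip_width"],s["t"])
p=s["tool_pos"];env.move_linear([p[0],p[1],140],None,80)
q=np.array([*W(-200,-200),250]);env.movep(q,ori(a))
for n in("scene","top"): cv2.imwrite(f"pics/{n}1.png",env.capture(n)[:,:,::-1])
I=cv2.imread("pics/top1.png");J=cv2.imread("pics/scene1.png")
o=np.zeros((420,800,3),np.uint8);o[:400,:400]=cv2.resize(I[180:280,350:450],(400,400),interpolation=2);o[:400,400:]=cv2.resize(J[160:260,310:410],(400,400),interpolation=2)
cv2.imwrite("pics/f.png",o);print(env.get_state()["t"])
```

```text
-51.5 -77.55 [ -8.19 -14.93   2.35  -0.21] [ 502.31 -101.28   26.85] 27.53
-51.9 -77.63 [ -7.34 -13.     2.12  -0.17] [ 502.31 -101.31   26.78] 27.88
-52.3 -77.71 [ -6.61 -11.32   1.35  -0.21] [ 502.29 -101.38   26.69] 28.23
-52.7 -77.79 [-5.78 -9.69  0.51 -0.2 ] [ 502.27 -101.42   26.65] 28.58
-53.1 -77.87 [-5.   -7.75  0.73 -0.23] [ 502.3  -101.52   26.58] 28.93
-53.5 -77.95 [-3.89 -6.48  0.1  -0.16] [ 502.27 -101.55   26.51] 29.28
-53.9 -78.03 [-3.23 -5.33 -0.66 -0.19] [ 502.31 -101.61   26.43] 29.63
-54.3 -78.11 [-3.05 -4.64 -0.97 -0.22] [ 502.29 -101.65   26.39] 29.98
-54.7 -78.19 [-2.01 -4.45 -2.02 -0.23] [ 502.29 -101.68   26.37] 30.33
-55.1 -78.19 [-0.33 -2.94 -2.05 -0.21] [ 502.29 -101.74   26.3 ] 30.68
-55.5 -78.19 [ 0.32 -0.69 -3.08 -0.11] [ 502.37 -101.98   26.28] 31.03
[-0.01929786 -0.22480467 -0.52374212  0.0058008 ] [ 502.28106573 -102.17593671   26.30304437] 85.32811154668956 31.8333
34.3833
```

View pics/f.png

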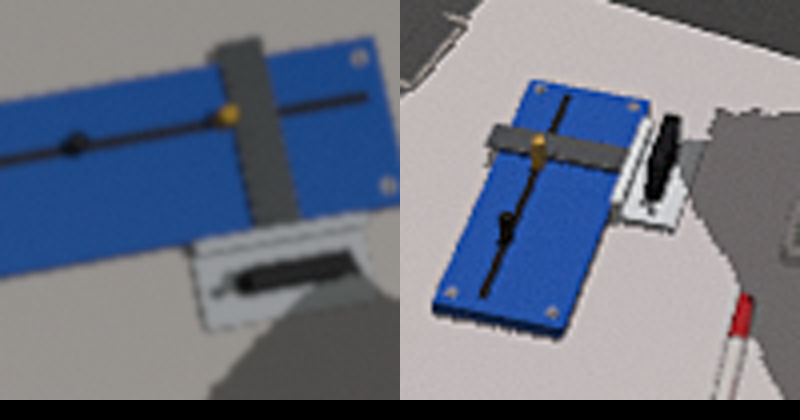

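The stock sits on the edge and the blade meets the brass pin at about (228,115) in the left crop. Before handing in, I'll check the blade angle numerically.

Run:
```python
from h import *
acc=np.mean([env.capture("top").astype(float) for _ in range(12)],0)
hsv=cv2.cvtColor(np.uint8(acc),cv2.COLOR_RGB2HSV)
b=acc[:,:,2]-acc[:,:,0] # blue minus red: panel high, blade ~0
L=[];Rr=[]
for r in range(195,233):
    row=b[r,395:432];t=50
    lo=[i for i in range(len(row)) if row[i]<t]
    # crossings by linear interpolation
    dn=[395+i+(row[i]-t)/(row[i]-row[i+1]) for i in range(len(row)-1) if row[i]>=t>row[i+1]]
    up=[395+i+(t-row[i])/(row[i+1]-row[i]) for i in range(len(row)-1) if row[i]<t<=row[i+1]]
    if len(dn)==1 and len(up)==1 and 9<up[0]-dn[0]<16: L.append((dn[0],r));Rr.append((up[0],r))
for n,e in(("L",L),("R",Rr)):
    P=np.float32(plane("top",e,20));v=cv2.fitLine(P,cv2.DIST_HUBER,0,.01,.01).ravel();
    print(n,len(e),"yaw deg",np.degrees(np.arctan(v[1]/v[0])),"at",v[2:])
# panel front edge: column crossings left of stock; back edge too
for nm,cols,rg,s in(("front",range(340,393),(225,258),1),("back",[c for c in range(340,400)],(185,212),-1)):
    E=[]
    for c in cols:
        col=b[rg[0]:rg[1],c]
        idx=[i for i in range(len(col)-1) if (col[i]-50)*(col[i+1]-50)<0 and (col[i]>50)==(s>0)]
        if idx:
            i=idx[-1] if s>0 else idx[0];E.append((c,rg[0]+i+(col[i]-50)/(col[i]-col[i+1])))
    v=cv2.fitLine(np.float32(plane("top",E,14)),cv2.DIST_HUBER,0,.01,.01).ravel();print(nm,len(E),"yaw deg",np.degrees(np.arctan(-v[2-2]/v[1])))
```

```text
L 26 yaw deg 10.058303 at [573.4496 -70.1577]
R 26 yaw deg 10.426637 at [574.4294  -97.53984]
front 53 yaw deg 10.483913
back 60 yaw deg 10.439403
```

```bash
python3 -c "
from cell import env
print(env.hand_in())"
```

```text
the job is handed in; nothing more can be done
None
```

I slid the square left along the panel's front edge until its blade bore on the brass pin, let go, and handed the job in at about 35 s; no verdict came back. At the last check the blade was within about 0.4° of square to the edge, the final picture showed it against the pin, and I saw no bystander moved, though I did not measure their positions.

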